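# Fit the strainer tube into its sprung holder

### The arm

A 6-joint arm with a two-finger parallel gripper is mounted at the origin on the work surface. World frame = base frame: x ahead of the robot, y to its left, z up, the work surface at z = 0. Lengths are in m, angles in degrees, forces in N, time in s.
With the tool pointing down it reaches from about 0.4 to 0.825 m from the base axis. Payload 7 kg.
Tool frame: the origin (TCP) lies on the centre line of the jaws, within the pads' length; the fingertips stand 19 mm ahead of it and the grasp point (between the pads) is the TCP; z points along the fingers, y is the line along which they close (so a half turn about z gives the same grasp; the last joint's range is limited). The gripper opens to 88 mm and grips with 3 to 60 N. Pads are 19 mm wide; open, the fingers measure 130 mm over their backs; the gripper's body (78 mm by 193 mm) begins 47 mm behind the grasp point.
Start: joints at [-48.352, 20.546, 0.682, 0, -70.136, -16.507], TCP at [0.287, -0.611, 0.246] pointing down, gripper open.
Joint ranges: [-176.03, 176.03], [-82.01, 121.73], [-58.28, 71.71], [-173.87, 95.51], [-174.79, -0.11], [-173.66, 173.66]. Speed limits (degrees/s): [136.94, 136.94, 172.46, 180, 180, 180].

### API

Orientations are given as [roll, pitch, yaw] about the fixed x, y, z axes, in that order (R = Rz(yaw) Ry(pitch) Rx(roll)).
In Python, from plant import get_state, capture, close_job gives the robot as it stands.
- The arm moves only by the tool apply_moves, never from a script. Its argument "targets" is a list of rows, each a list of 7 numbers: the opening, from 0 (shut) to 1 (fully open), then the shift along the tool's x, y, z normalised to -1 to 1, where 1 is 1000 mm, then the turn, a rotation vector about the tool's x, y, z normalised to -1 to 1, where 1 is 90 degrees. In form: [[claw, tx, ty, tz, ax, ay, az], ...]. A call has 1 to 20 rows; each row shifts and turns the commanded pose from where the row before left it, along the tool's axes as they then stand; what a row does not reach is not made up. A row lasts 1/12 s, in which the tool goes at most 41.7 mm and 7.16 degrees, less where a joint would pass 70% of its speed; a pose out of reach is approached as far as the arm can. A call with a number of a shift or a turn outside -1 to 1 is refused whole. A call with a gripper value outside its range is refused whole. The fingers move at their own pace and stop on an object; "newtons" is the grip in N (left out, the last holds). Time passes only in rows, so rows that do not move let the fingers close. It gives the time, the measured TCP pose, the force, the opening and the grip force at its end, in the units of the state.
- get_state(): the state, without advancing time (a new reading comes with each control period).
- capture(name): name is "scene" or "top" or "wrist"; returns a dict with "frame" (384x512x3 uint8, red, green, blue), "range_z" (384x512 float32, m along the optical axis (not along the pixel's ray), 0 where there is no reading), "camera_matrix" (3x3 intrinsics, pixels), "T" (4x4, takes a point from camera to world coordinates). Camera axes: x right, y down, z forward; pixel columns grow to the right and rows downward; lengths in m; the calibration is good to about 2 mm. The wrist camera is an equidistant fisheye: a pixel r from the principal point sees the ray r / f radians off the axis. A picture is of the moment at which its call begins.
- close_job(): hands the job in; it is judged then, once.
The state is a dict: "time_s": time; "joints": joint angles; "qd": joint speeds; "joint_torque": joint torques, N m; "tcp_pos": TCP position; "eef_rot": TCP orientation; "contact_force": force on the tool from outside, world axes, zero at the start; "moment": the same for the moment, N m; "gripper_width": finger opening in m; "gripper_force": force on a finger pad.
Only numpy, scipy, OpenCV 4.12 (cv2) and the standard library are available. Lean on these libraries where they do the work, as an engineer would, in place of code of your own. Each camera call takes 0.05 s, during which the arm holds its last target. There are 200 camera calls.

### The job

Take the longest of the three strainer tubes out of the drying cradle and fit it into the strainer holder: one end goes in under the strap and pushes the sprung plate back, then the other end comes down behind the fixed lip, so that the tube lies fully down in both saddles, trapped between plate and lip, and is let go. Do not drop the tube or ram the sprung plate hard against its stop, leave the two shorter tubes lying in the cradle, and do not knock away the jar, the union ring, the bottle or the wrench.

Things in the scene. Friction and masses are not known exactly. Their poses are not given: they have to be found in the camera images.
- core_mid (a point): centre (on the axis, half-way along) of the LONG strainer tube: perforated stainless tube, 34 mm diameter, 180 mm long, about 0.17 to 0.34 kg. Its x axis runs along the tube (the two ends are alike). It starts in one of the cradle's three notches, centre 60 mm above the table, up to 12 mm off the cradle's middle lengthwise. Grip it across its diameter near the middle.
- core: the same long strainer tube as a solid; same origin and axes as core_mid
- short_a_mid (a point): centre of a shorter strainer tube, 34 mm diameter, 150 mm long, in another notch; stays there
- short_b_mid (a point): centre of the shortest strainer tube, 34 mm diameter, 130 mm long, in another notch; stays there
- cradle: fixed drying cradle, origin at the centre of its underside; base plate 150 x 240 x 8 mm with two white combs 12 mm thick across it at x = -42 and +42 mm (flat tops 47 mm high). Three shallow notches, only 5 mm deep, at y = -85, 0 and +85 mm; tubes lie in them along the cradle's x axis. A tube that is nudged rolls out easily. Cradle and holder may stand on either side of the robot.
- holder: fixed strainer holder, origin at the centre of its underside, x along the seated tube. Steel base plate from x = -110 to +145 mm, 100 mm wide, 12 mm thick. White 90-degree V saddles, 14 mm thick, at x = -72 and +62 mm, carry the tube with its axis 65 mm above the table; between them 120 mm is free, with only the plate beneath.
- seat (a point): the point of the holder where the centre of the seated tube belongs (on the axis of the V saddles, 65 mm above the table); axes as holder, x points to the sprung plate
- lip (a point): middle of the top edge of the fixed upright lip at the holder's -x end: inner face at holder x = -90 mm, 60 mm wide, top 63 mm above the table, which is 15 mm above the underside of a seated tube
- strap (a point): middle of the underside of the fixed strap that bridges the tube at the holder's +x end: it reaches from holder x = +55 to +100 mm, its underside is 92 mm above the table (10 mm over a seated tube), its top 97 mm, its legs stand 65 mm apart (inside). A level tube high enough to pass the lip does not go under it; a tube tilted about 5 to 10 degrees, this end low, does
- plunger: sprung end plate (36 x 36 mm) under the strap; origin at the centre of its face, which looks to the holder's -x. At rest the face is 76 to 82 mm along +x from seat (a screw sets it, differently each time), so the gap to the lip is 8 to 14 mm less than the tube. From rest it can be pushed back 20 mm along holder +x: about 3 N starts it, 12 N just before it goes solid; it springs back
- jar: small lidded jar, 42 mm wide, 65 mm tall, between the cradle and the holder; origin at the centre of its underside; bystander
- union: loose steel union ring, 48 mm outside, 22 mm tall, lying flat between the cradle and the holder; origin at the centre of its underside; bystander
- wrench: wrench, 180 mm long, lying at the left of the table; bystander
- bottle: amber bottle, 60 mm wide, 160 mm tall, at the left of the table; origin at the centre of its underside; bystander
Mind the look-alikes: they are no part of the job. Leave any red or turquoise look-alike of the core alone.

How it is judged:
By the outcome, as a careful person would: the job done as asked, in the order asked, and still so for the second after the job is handed in, with the robot touching nothing.
It also fails if it takes over 54 s, if anything falls off the work surface, if the arm or the gripper's body presses on something with over 40 N, if the wrist force passes 120 N, or if a joint passes its speed limit or range.

## Working session

There is one attempt and no reset: what is moved stays moved. The work goes in short steps, Python scripts to look and compute and a tool call to move; the robot and the scene stay as the last step left them, time stands still between calls to the robot, and variables do not carry over. Pictures are saved under pics/ and viewed, at most 10 in all, crops included, and the job is handed in when it is done.

Besides the shell and the picture viewer there is one more tool, called as name([rows], argument=value, ...), one row to a line, values as JSON. apply_moves: Moves the arm, as the interface text tells. Scaled input: -1 to 1 covers 1000 mm each way for a shift and 90 degrees each way for a turn. Its arguments: {"type":"object","properties":{"targets":{"type":"array","items":{"type":"array","items":{"type":"number"}}},"newtons":{"type":"number"}},"required":["targets"]}

```bash
mkdir -p pics; ls; python3 - <<'E'
from plant import *
import cv2,numpy as np
s=get_state();print(s)
for n in("scene","top"):
    c=capture(n);np.savez(n+'0.npz',**c)
    cv2.imwrite(f'pics/{n}0.png',c['frame'][...,::-1]);print(c['camera_matrix'],c['T'],(c['range_z']>0).mean())
a=cv2.imread('pics/scene0.png')
E
```

```text
pics
{'time_s': 0.0, 'joints': array([-4.83546838e+01,  2.05855731e+01,  6.43906328e-01, -9.63271938e-03,
       -7.01319800e+01, -1.65073016e+01]), 'qd': array([ 0.01059741,  0.02988619, -0.00855004,  0.02575416, -0.00968886,
        0.07392465]), 'joint_torque': array([ 9.09110159e-02, -5.78830218e+01,  2.90246361e+01,  6.84630767e+00,
       -3.02150042e-02,  6.21570551e-03]), 'tcp_pos': array([ 0.28656284, -0.61079483,  0.24479876]), 'eef_rot': array([ 1.79926816e+02, -1.22439646e-02, -1.54865257e+02]), 'contact_force': array([ 0.23208251, -0.25476177,  0.05269195]), 'moment': array([ 0.04143804, -0.02627804,  0.01264604]), 'gripper_force': 0.24545978754758835, 'gripper_width': 0.0873347451679462}
[[440.81890416   0.         259.11343755]
 [  0.         440.81890416 196.53099941]
 [  0.           0.           1.        ]] [[ 0.8622877   0.35071353 -0.3653217   0.84550999]
 [ 0.50641715 -0.5953633   0.62376616 -0.64849629]
 [ 0.0012641  -0.72287106 -0.69098179  0.88864433]
 [ 0.          0.          0.          1.        ]] 0.9957224527994791
[[419.03448302   0.         257.22181555]
 [  0.         419.03448302 195.77955753]
 [  0.           0.           1.        ]] [[ 0.01725023 -0.99736819  0.07042107  0.31447095]
 [-0.99984413 -0.01747211 -0.00253607  0.11170138]
 [ 0.0037598  -0.07036635 -0.99751413  1.39639008]
 [ 0.          0.          0.          1.        ]] 0.9959818522135416
```

View pics/scene0.png

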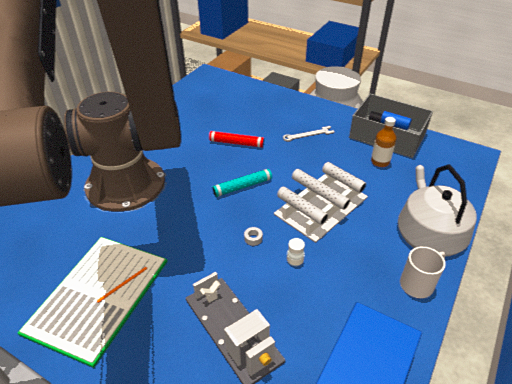

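View pics/top0.png

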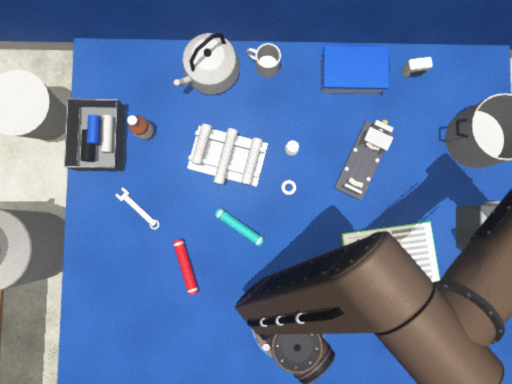

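The scene view shows the cradle with three tubes at about (303,205), (320,188) and (343,177). The holder is at (235,325), with its strap end toward (255,345). The red (236,140) and turquoise (243,183) tubes are the look-alikes. The top view has the tubes at (201,145), (227,156) and (251,155), the holder at (365,158), the strap at (378,135) and the lip end near (348,187).

```bash
cat > h.py <<'E'
import numpy as np,cv2
def load(n): return dict(np.load(n))
def cloud(c):
    K,T=c['camera_matrix'],c['T'];z=c['range_z'];v,u=np.mgrid[:z.shape[0],:z.shape[1]]
    p=np.stack([(u-K[0,2])/K[0,0]*z,(v-K[1,2])/K[1,1]*z,z],-1)
    p=p@T[:3,:3].T+T[:3,3]; p[z<=0]=np.nan; return p
def ray(c,u,v,z):
    K,T=c['camera_matrix'],c['T'];d=T[:3,:3]@np.array([(u-K[0,2])/K[0,0],(v-K[1,2])/K[1,1],1.])
    return T[:3,3]+d*(z-T[2,3])/d[2]
E
python3 - <<'E'
from h import *
for n in('top','scene'):
    c=load(n+'0.npz');p=cloud(c)
    tab=p[(abs(p[...,2])<.02)];print(n,'table z',np.nanmedian(tab[:,2]))
    # cradle
    x,y,z=p[...,0],p[...,1],p[...,2]
    m=((x>.3)&(x<.6)&(y>.05)&(y<.35)&(z>.055)&(z<.1)).astype(np.uint8)
    k,l,st,ce=cv2.connectedComponentsWithStats(m)
    for i in range(1,k):
        if st[i,4]<40: continue
        q=p[l==i]; o,(w,h),a=cv2.minAreaRect((q[:,:2]*1000).astype(np.float32)); 
        mu=q.mean(0);d=np.linalg.svd((q-mu)[:,:2],full_matrices=False)[2][0]
        print(' tube px',ce[i].round(),'n',st[i,4],'rect',np.round(o,1),round(w),round(h),round(a,1),'dir',np.degrees(np.arctan2(d[1],d[0])).round(1),'top z',np.percentile(q[:,2],97).round(4))
    m=((x>.25)&(x<.7)&(y<-.05)&(y>-.35)&(z>.006)&(z<.15)).astype(np.uint8)
    k,l,st,ce=cv2.connectedComponentsWithStats(m)
    for i in range(1,k):
        if st[i,4]<100: continue
        q=p[l==i];print(' obj',ce[i].round(),st[i,4],q.min(0).round(3),q.max(0).round(3),cv2.minAreaRect((q[:,:2]*1000).astype(np.float32)))
c=load('top0.npz')['frame'][...,::-1]
a=cv2.resize(c[110:200,175:275],None,fx=5,fy=5,interpolation=cv2.INTER_CUBIC)
b=cv2.resize(c[110:210,325:400],None,fx=4.5,fy=4.5,interpolation=cv2.INTER_CUBIC)[:450]
cv2.imwrite('pics/crop1.png',np.hstack([a[:450,:460],b[:450]]))
E
```

```text
top table z 0.00021232037720486652
 tube px [200. 149.] n 314 rect [556.6 295.1] 34 96 76.3 dir 165.4 top z 0.08
 tube px [225. 159.] n 520 rect [525.6 215.1] 35 160 76.7 dir 166.0 top z 0.0801
 tube px [251. 161.] n 494 rect [520.9 128.6] 34 151 76.3 dir 166.3 top z 0.0801
 obj [365. 158.] 2388 [ 0.404 -0.34   0.006] [ 0.678 -0.15   0.104] ((548.0394287109375, -247.64990234375), (101.08036804199219, 278.3693542480469), 65.91349792480469)
 obj [365. 234.] 438 [ 0.255 -0.35   0.006] [ 0.323 -0.17   0.025] ((291.0621032714844, -260.9782409667969), (43.52360153198242, 183.9164581298828), 9.802160263061523)
scene table z -0.0001361490917838326
 tube px [337. 173.] n 337 rect [557.  294.3] 35 94 77.3 dir -14.5 top z 0.0781
 tube px [316. 186.] n 594 rect [524.6 214.5] 34 161 76.3 dir -14.2 top z 0.0777
 tube px [303. 205.] n 654 rect [521.2 127.2] 36 154 77.9 dir -13.0 top z 0.078
 obj [134. 286.] 1730 [ 0.25  -0.35   0.006] [ 0.324 -0.168  0.026] ((287.0573425292969, -259.1045227050781), (73.93765258789062, 181.81614685058594), 0.10265180468559265)
 obj [235. 329.] 5296 [ 0.406 -0.337  0.006] [ 0.676 -0.146  0.101] ((541.4926147460938, -243.59466552734375), (101.09876251220703, 261.0329895019531), 65.38201904296875)
```

View pics/crop1.png

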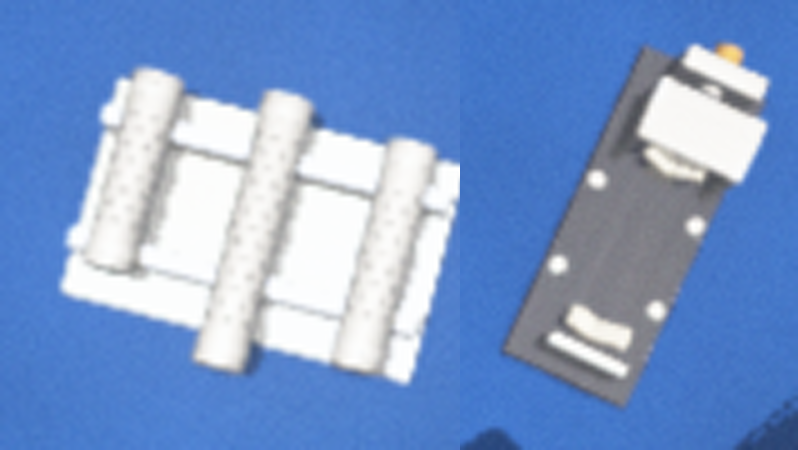

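Three candidate tubes are in the crop: (135,170), (255,230) and (385,255). The middle one is clearly longest, and the other two are the shorts. The holder has its lip at lower left (590,355) and its strap at upper right (705,125). My x limit clipped the tube ends, so I'll measure those again.

```bash
python3 - <<'E'
from h import *
for n in('top','scene'):
    c=load(n+'0.npz');p=cloud(c);x,y,z=p[...,0],p[...,1],p[...,2]
    m=((x>.3)&(x<.75)&(y>.05)&(y<.37)&(z>.057)&(z<.085)).astype(np.uint8)
    k,l,st,ce=cv2.connectedComponentsWithStats(m)
    print(n)
    for i in range(1,k):
        if st[i,4]<100: continue
        q=p[l==i]; mu=q.mean(0);d=np.linalg.svd((q-mu)[:,:2],full_matrices=False)[2][0];d*=np.sign(d[0])
        s=(q-mu)[:,:2]@d;lo,hi=np.percentile(s,[.7,99.3]); 
        w=(q-mu)[:,:2]@[-d[1],d[0]]
        print(' tube px',ce[i].round(),'ctr',(mu[:2]+d*(lo+hi)/2+np.array([-d[1],d[0]])*(w.max()+w.min())/2).round(4),'len',round(hi-lo,4),'dir',np.degrees(np.arctan2(d[1],d[0])).round(2),'top',np.percentile(q[:,2],[90,97]).round(4))
    R=(x>.38)&(x<.7)&(y<-.12)&(y>-.36)
    # base plate
    for nm,a,b in(('plate',.006,.02),('all',.006,.2),('strap',.088,.11),('lip/saddles',.04,.07)):
        mm=(R&(z>a)&(z<b)).astype(np.uint8);k,l,st,ce=cv2.connectedComponentsWithStats(mm)
        for i in range(1,k):
            if st[i,4]<12: continue
            q=p[l==i];print(nm,ce[i].round(),st[i,4],[np.round(t,1) for t in cv2.minAreaRect((q[:,:2]*1000).astype(np.float32))],'z',np.percentile(q[:,2],[10,50,90]).round(4))
E
```

```text
top
 tube px [201. 144.] ctr [0.5728 0.2915] len 0.1287 dir -13.64 top [0.0785 0.0799]
 tube px [225. 156.] ctr [0.5353 0.2126] len 0.1789 dir -13.7 top [0.0777 0.08  ]
 tube px [251. 161.] ctr [0.5203 0.1288] len 0.1488 dir -13.68 top [0.0784 0.0801]
plate [359. 166.] 1470 [array([ 539.3, -243.7]), array([101.1, 259.2]), np.float64(65.9)] z [0.0089 0.0123 0.0159]
all [365. 158.] 2388 [array([ 548. , -247.6]), array([101.1, 278.4]), np.float64(65.9)] z [0.0096 0.0149 0.096 ]
strap [384. 126.] 78 [array([ 636.5, -288. ]), array([59.6, 17.1]), np.float64(64.3)] z [0.0884 0.0903 0.0935]
strap [378. 138.] 366 [array([ 595.1, -269.6]), array([79.9, 47.4]), np.float64(64.4)] z [0.0934 0.0969 0.1007]
lip/saddles [374. 127.] 24 [array([ 640.2, -268.7]), array([25.2, 10.5]), np.float64(42.1)] z [0.0495 0.0581 0.0666]
lip/saddles [363. 137.] 25 [array([ 610.3, -233.5]), array([ 6.1, 46. ]), np.float64(73.5)] z [0.0419 0.0564 0.0659]
lip/saddles [386. 132.] 14 [array([ 621.8, -303.1]), array([18.8,  4.4]), np.float64(58.3)] z [0.0521 0.0618 0.0692]
lip/saddles [372. 146.] 59 [array([ 580.7, -26
[... 1356 characters left out ...]

lip/saddles [265. 334.] 45 [array([ 620., -241.]), array([ 7.1, 25.2]), np.float64(69.9)] z [0.0451 0.0573 0.0669]
lip/saddles [256. 338.] 15 [array([ 614.5, -268.1]), array([ 7.1, 22.4]), np.float64(42.2)] z [0.0542 0.0671 0.0698]
lip/saddles [233. 349.] 96 [array([ 580.2, -304.6]), array([ 7.6, 45.4]), np.float64(74.3)] z [0.0429 0.0544 0.0665]
lip/saddles [248. 344.] 42 [array([ 606.7, -282.9]), array([25.3, 12.7]), np.float64(3.1)] z [0.0506 0.0636 0.0693]
lip/saddles [271. 352.] 46 [array([ 653. , -276.1]), array([22.7,  8.3]), np.float64(89.6)] z [0.0448 0.0576 0.0689]
lip/saddles [257. 363.] 128 [array([ 642.8, -304.2]), array([48.9, 15.3]), np.float64(26.9)] z [0.0448 0.0598 0.0682]
```

Core: centre (0.536, 0.212), yaw −13.5°, z≈0.060. It is the middle tube, measured 179–180 mm long against 149 and 129 mm. Holder: origin (0.524, −0.237), yaw −24.3°. I'm moving over the core now.

apply_moves([
  [0.62, -0.026, 0.029, 0, 0, 0, 0],
  [0.62, -0.026, 0.029, 0, 0, 0, 0],
  [0.62, -0.026, 0.029, 0, 0, 0, 0],
  [0.62, -0.026, 0.029, 0, 0, 0, 0],
  [0.62, -0.026, 0.029, 0, 0, 0, 0],
  [0.62, -0.026, 0.029, 0, 0, 0, 0],
  [0.62, -0.026, 0.029, 0, 0, 0, 0],
  [0.62, -0.026, 0.029, 0, 0, 0, 0],
  [0.62, -0.026, 0.029, 0, 0, 0, 0],
  [0.62, -0.026, 0.029, 0, 0, 0, 0],
  [0.62, -0.026, 0.029, 0, 0, 0, 0],
  [0.62, -0.026, 0.029, 0, 0, 0, 0],
  [0.62, -0.026, 0.029, 0, 0, 0, 0],
  [0.62, -0.026, 0.029, 0, 0, 0, 0],
  [0.62, 0, 0, 0, 0, 0, 0.0715],
  [0.62, 0, 0, 0, 0, 0, 0.0715],
  [0.62, 0, 0, 0, 0, 0, 0.0715],
  [0.62, 0, 0, 0, 0, 0, 0.0715],
  [0.62, 0, 0, 0, 0, 0, 0.0715],
  [0.62, 0, 0, 0, 0, 0, 0.0715],
], newtons=45)

```text
time_s: 1.77
tcp_pos: [0.4434, -0.0887, 0.2452]
eef_rot: [-180.0, -0.0, 166.2]
contact_force: [-0.3, -0.2, -0.7]
gripper_width: 0.0548
gripper_force: 0.0
```

```bash
cat > go.py <<'E'
# usage: go.py x y z yaw tilt : remaining shift (tool axes, /1000mm) and turn (/90deg) to the target.
# tilt>0: tool rotated so holder/tube +x end (world dir yaw+180) goes down
import sys,numpy as np
from scipy.spatial.transform import Rotation as R
from plant import get_state
def target(yaw,tilt): return R.from_euler('xyz',[180,0,yaw],degrees=True)*R.from_euler('y',tilt,degrees=True)
if __name__=='__main__':
    x,y,z,yaw,tilt=map(float,sys.argv[1:]); s=get_state()
    C=R.from_euler('xyz',s['eef_rot'],degrees=True)
    d=C.inv().apply(np.array([x,y,z])-s['tcp_pos']); r=(C.inv()*target(yaw,tilt)).as_rotvec(degrees=True)/90
    print('t',round(s['time_s'],2),'pos',s['tcp_pos'].round(4),'rot',s['eef_rot'].round(2),'w',round(s['gripper_width'],4),'gf',round(s['gripper_force'],1),'F',s['contact_force'].round(1))
    print('shift',d.round(4),'turn',r.round(4))
E
python3 go.py .5357 .2123 .16 166.5 0
```

```text
t 1.77 pos [ 0.4434 -0.0887  0.2452] rot [-1.7999e+02 -4.0000e-02  1.6623e+02] w 0.0548 gf 0.0 F [-0.3 -0.2 -0.7]
shift [-0.018   0.3143  0.0852] turn [-0.0001 -0.0005 -0.003 ]
```

apply_moves([
  [0.62, -0.002, 0.035, 0, 0, 0, -0.003],
  [0.62, -0.002, 0.035, 0, 0, 0, 0],
  [0.62, -0.002, 0.035, 0.005, 0, 0, 0],
  [0.62, -0.002, 0.035, 0.01, 0, 0, 0],
  [0.62, -0.002, 0.035, 0.01, 0, 0, 0],
  [0.62, -0.002, 0.035, 0.01, 0, 0, 0],
  [0.62, -0.002, 0.035, 0.01, 0, 0, 0],
  [0.62, -0.002, 0.035, 0.01, 0, 0, 0],
  [0.62, -0.002, 0.034, 0.01, 0, 0, 0],
  [0.62, 0, 0, 0.01, 0, 0, 0],
  [0.62, 0, 0, 0.01, 0, 0, 0],
  [0.62, 0, 0, 0, 0, 0, 0],
  [0.62, 0, 0, 0, 0, 0, 0],
])

```text
time_s: 2.85
tcp_pos: [0.5325, 0.2116, 0.1599]
eef_rot: [-179.9, -0.1, 166.8]
contact_force: [-0.5, 0.5, 0.5]
gripper_width: 0.0543
gripper_force: 0.0
```

```bash
python3 go.py .5357 .2123 .06 166.5 0; python3 - <<'E'
from plant import *
import numpy as np,cv2
c=capture('wrist');np.savez('w1.npz',**c);cv2.imwrite('pics/w1.png',c['frame'][...,::-1]);print(c['camera_matrix'],c['T'].round(3))
E
```

```text
t 2.85 pos [0.5325 0.2116 0.1599] rot [-1.7991e+02 -7.0000e-02  1.6677e+02] w 0.0543 gf 0.0 F [-0.5  0.5  0.5]
shift [-0.0031  0.0016  0.0999] turn [-0.001  -0.0008  0.0031]
[[297.31863964   0.         247.06446838]
 [  0.         297.31863964 188.26840062]
 [  0.           0.           1.        ]] [[ 0.229  0.94   0.255  0.463]
 [ 0.974 -0.22  -0.062  0.229]
 [-0.002  0.262 -0.965  0.299]
 [ 0.     0.     0.     1.   ]]
```

View pics/w1.png

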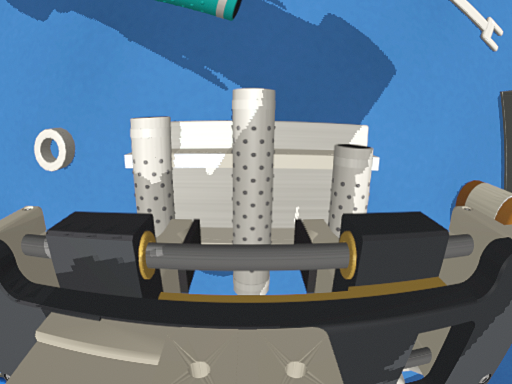

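The wrist view confirms that the middle tube (253, 90–290) is the longest and lies centred between the fingers (195 and 300), with the shorts at 152 and 352. I'll check its lateral position from the wrist range data.

```bash
cat >> h.py <<'E'
def fcloud(c):
    K,T=c['camera_matrix'],c['T'];z=c['range_z'].astype(float);v,u=np.mgrid[:z.shape[0],:z.shape[1]]
    a=(u-K[0,2])/K[0,0];b=(v-K[1,2])/K[1,1];th=np.hypot(a,b)+1e-9
    t=np.tan(np.minimum(th,1.4));p=np.stack([a/th*t*z,b/th*t*z,z],-1)@T[:3,:3].T+T[:3,3]
    p[(z<=0)|(th>1.3)]=np.nan;return p
E
python3 - <<'E'
from h import *
c=load('w1.npz');p=fcloud(c);q=p[95:215,225:282].reshape(-1,3);q=q[(q[:,2]>.062)&(q[:,2]<.09)]
mu=q.mean(0);d=np.linalg.svd((q-mu)[:,:2],full_matrices=False)[2][0];d*=np.sign(d[0])
n=np.array([-d[1],d[0]]);w=(q-mu)[:,:2]@n;s=(q-mu)[:,:2]@d
ax=mu[:2]+n*(w.max()+w.min())/2
print('dir',np.degrees(np.arctan2(d[1],d[0])),'top',np.percentile(q[:,2],97),'width',np.ptp(w),'lowend',ax+d*s.min())
d0=np.array([np.cos(np.radians(-13.5)),np.sin(np.radians(-13.5))]);print('lateral offset of axis at (.5357,.2123):',(ax-np.array([.5357,.2123]))@[-d0[1],d0[0]], 'centre',ax+d*(s.min()+.09))
E
```

```text
dir -13.837488633707915 top 0.07739477199015665 width 0.033754848797029 lowend [0.45253318 0.23594077]
lateral offset of axis at (.5357,.2123): 0.003302555577434757 centre [0.5399212  0.21441558]
```

apply_moves([
  [0.62, -0.0033, 0.0032, 0, 0, 0, 0.002],
  [0.62, 0, 0, 0.01, 0, 0, 0],
  [0.62, 0, 0, 0.01, 0, 0, 0],
  [0.62, 0, 0, 0.01, 0, 0, 0],
  [0.62, 0, 0, 0.01, 0, 0, 0],
  [0.62, 0, 0, 0.01, 0, 0, 0],
  [0.62, 0, 0, 0.01, 0, 0, 0],
  [0.62, 0, 0, 0.01, 0, 0, 0],
  [0.62, 0, 0, 0.01, 0, 0, 0],
  [0.62, 0, 0, 0.01, 0, 0, 0],
  [0.62, 0, 0, 0.01, 0, 0, 0],
  [0.62, 0, 0, 0, 0, 0, 0],
  [0.62, 0, 0, 0, 0, 0, 0],
])

```text
time_s: 3.98
tcp_pos: [0.5368, 0.2148, 0.0598]
eef_rot: [-179.9, -0.0, 166.6]
contact_force: [0.4, -0.4, -0.1]
gripper_width: 0.0543
gripper_force: 0.0
```

```bash
python3 go.py .5365 .2140 .06 166.4 0; python3 - <<'E'
from plant import *
import numpy as np,cv2
c=capture('wrist');cv2.imwrite('pics/w2.png',c['frame'][150:330,100:400,::-1])
E
```

```text
t 3.98 pos [0.5368 0.2148 0.0598] rot [-1.7993e+02 -5.0000e-02  1.6663e+02] w 0.0543 gf 0.0 F [ 0.4 -0.4 -0.1]
shift [ 0.0001 -0.0009 -0.0002] turn [-0.0008 -0.0005  0.0025]
```

View pics/w2.png

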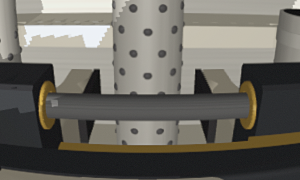

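The tube (115–183, crop pixels) is centred between the fingers (about 100 and 200). Closing.

apply_moves([
  [0.5, 0, 0, 0, 0, 0, 0],
  [0.45, 0, 0, 0, 0, 0, 0],
  [0.42, 0, 0, 0, 0, 0, 0],
  [0.4, 0, 0, 0, 0, 0, 0],
  [0.38, 0, 0, 0, 0, 0, 0],
  [0.3, 0, 0, 0, 0, 0, 0],
  [0.2, 0, 0, 0, 0, 0, 0],
  [0.2, 0, 0, 0, 0, 0, 0],
  [0.2, 0, 0, 0, 0, 0, 0],
  [0.2, 0, 0, 0, 0, 0, 0],
], newtons=45)

```text
time_s: 4.87
tcp_pos: [0.5371, 0.2148, 0.0609]
eef_rot: [-180.0, 0.0, 166.6]
contact_force: [-1.3, -2.8, 5.4]
gripper_width: 0.0331
gripper_force: 45.0
```

```bash
python3 go.py .5365 .2140 .25 166.4 0
```

```text
t 4.87 pos [0.5371 0.2148 0.0609] rot [-179.98    0.    166.62] w 0.0331 gf 45.0 F [-1.3 -2.8  5.4]
shift [ 0.0004 -0.001  -0.1891] turn [-0.0002  0.      0.0025]
```

Gripped. Lifting straight up to z≈0.22.

apply_moves([
  [0.2, 0, 0, -0.005, 0, 0, 0],
  [0.2, 0, 0, -0.01, 0, 0, 0],
  [0.2, 0, 0, -0.015, 0, 0, 0],
  [0.2, 0, 0, -0.015, 0, 0, 0],
  [0.2, 0, 0, -0.02, 0, 0, 0],
  [0.2, 0, 0, -0.02, 0, 0, 0],
  [0.2, 0, 0, -0.02, 0, 0, 0],
  [0.2, 0, 0, -0.02, 0, 0, 0],
  [0.2, 0, 0, -0.02, 0, 0, 0],
  [0.2, 0, 0, -0.015, 0, 0, 0],
  [0.2, 0, 0, 0, 0, 0, 0],
  [0.2, 0, 0, 0, 0, 0, 0],
])

```text
time_s: 5.87
tcp_pos: [0.5372, 0.2155, 0.2214]
eef_rot: [179.9, 0.0, 166.6]
contact_force: [0.8, 0.0, -3.8]
gripper_width: 0.0328
gripper_force: 45.0
```

```bash
python3 - <<'E'
from h import *
from plant import *
s=get_state();print(s['tcp_pos'],s['eef_rot'],s['contact_force'],s['gripper_width'],s['gripper_force'])
tx=np.array([np.cos(np.radians(s['eef_rot'][2])),np.sin(np.radians(s['eef_rot'][2]))]);t=s['tcp_pos']
c=capture('wrist');np.savez('w3.npz',**c);pw=fcloud(c)
for n in('top','scene','wrist'):
    if n=='wrist': p=pw
    else: c=capture(n);np.savez(n+'1.npz',**c);p=cloud(c)
    q=p.reshape(-1,3);r=q-t;a=r[:,:2]@tx;b=r[:,:2]@[-tx[1],tx[0]]
    m=(abs(b)<.022)&(abs(r[:,2])<.022)&(abs(a)<.15)&(abs(a)>.025)
    if n=='wrist': m&=(a>.03)
    a2,b2,z2=a[m],b[m],r[m,2]
    print(n,m.sum(),'a range',np.percentile(a2,[.5,99.5]).round(4),'top z profile',[(round(lo,2),np.percentile(z2[(a2>lo)&(a2<lo+.02)],95).round(4) if ((a2>lo)&(a2<lo+.02)).sum()>5 else None) for lo in (-.09,-.07,-.05,.03,.05,.07)],'b',np.percentile(b2,[1,99]).round(4), 'b slope',np.polyfit(a2,b2,1).round(3))
E
```

```text
[0.53716673 0.21552401 0.22137028] [1.79881159e+02 4.91296333e-02 1.66619411e+02] [ 0.79341112  0.0237162  -3.7631324 ] 0.03280040755380911 44.989795088768005
top 290 a range [-0.0825  0.0917] top z profile [(-0.09, np.float64(0.0052)), (-0.07, None), (-0.05, None), (0.03, np.float64(0.0162)), (0.05, np.float64(0.0165)), (0.07, np.float64(0.0165))] b [-0.0141  0.0192] b slope [-0.054  0.007]
scene 386 a range [-0.0895 -0.0255] top z profile [(-0.09, np.float64(0.0134)), (-0.07, np.float64(0.0135)), (-0.05, np.float64(0.0141)), (0.03, None), (0.05, None), (0.07, None)] b [-0.0122  0.0198] b slope [0.09  0.015]
wrist 10091 a range [0.0304 0.0912] top z profile [(-0.09, None), (-0.07, None), (-0.05, None), (0.03, np.float64(0.0161)), (0.05, np.float64(0.016)), (0.07, np.float64(0.0162))] b [-0.0169  0.0154] b slope [-0.007 -0.   ]
```

apply_moves([
  [0.2, -0.0008, -0.01, 0, 0, 0, 0],
  [0.2, -0.0016, -0.02, 0, 0, 0, 0],
  [0.2, -0.0023, -0.03, 0, 0, 0, 0],
  [0.2, -0.0026, -0.034, 0, 0, 0, 0],
  [0.2, -0.0026, -0.034, 0, 0, 0, 0],
  [0.2, -0.0026, -0.034, 0, 0, 0, 0],
  [0.2, -0.0026, -0.034, 0, 0, 0, 0],
  [0.2, -0.0026, -0.034, 0, 0, 0, 0],
  [0.2, -0.0026, -0.034, 0, 0, 0, 0],
  [0.2, -0.0026, -0.034, 0, 0, 0, 0],
  [0.2, -0.0026, -0.034, 0, 0, 0, 0],
  [0.2, -0.0026, -0.034, 0, 0, 0, 0],
  [0.2, -0.0023, -0.03, 0, 0, 0, 0],
  [0.2, -0.0023, -0.03, 0, 0, 0, 0],
  [0.2, -0.001, -0.006, 0, 0, 0, 0.03],
  [0.2, 0, 0, 0, 0, 0, 0.045],
  [0.2, 0, 0, 0, 0, 0, 0.046],
  [0.2, 0, 0, 0, 0, 0, 0],
  [0.2, 0, 0, 0, 0, 0, 0],
])

```text
time_s: 7.6
tcp_pos: [0.4689, -0.2135, 0.2201]
eef_rot: [-180.0, -0.1, 155.8]
contact_force: [-0.1, 0.1, -2.4]
gripper_width: 0.033
gripper_force: 45.0
```

```bash
python3 go.py .4693 -.2120 .15 155.7 8; python3 - <<'E'
from plant import *
from h import *
c=capture('wrist');np.savez('w4.npz',**c);cv2.imwrite('pics/w4.png',c['frame'][...,::-1])
E
```

```text
t 7.6 pos [ 0.4689 -0.2135  0.2201] rot [-1.7998e+02 -6.0000e-02  1.5582e+02] w 0.033 gf 45.0 F [-0.1  0.1 -2.4]
shift [0.0002 0.0016 0.0701] turn [-0.0003  0.0883  0.0013]
```

View pics/w4.png

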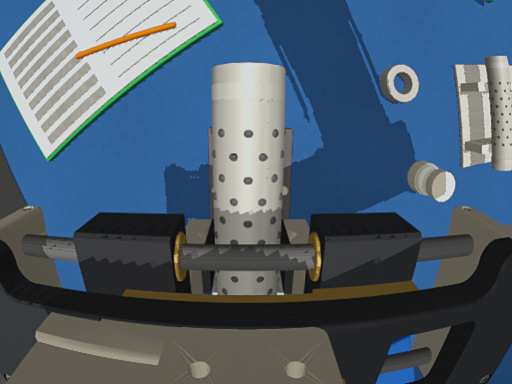

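The wrist view shows the held tube (213–285, 65–290) with the holder's base plate just visible on both sides at about 210 and 291. I'll check the lateral alignment in this one camera.

```bash
python3 - <<'E'
from h import *
from plant import *
O=np.array([.524,-.2367]);a=np.radians(-24.3);hx=np.array([np.cos(a),np.sin(a)]);hy=np.array([-hx[1],hx[0]])
c=load('w4.npz');p=fcloud(c)
X=(p[...,:2]-O)@hx;Y=(p[...,:2]-O)@hy;Z=p[...,2]
print('tcp in holder',(get_state()['tcp_pos'][:2]-O)@hx,(get_state()['tcp_pos'][:2]-O)@hy)
t=(Z>.21)&(Z<.245)&(X<-.09)&(X>-.15);print('tube y',np.percentile(Y[t],[.5,99.5]),'end x',X[(Z>.21)&(Z<.245)&(abs(Y)<.03)].min())
for lo,hi in((-.105,-.085),(-.085,-.06),(-.06,-.03),(-.03,0)):
    m=(Z>.007)&(Z<.018)&(X>lo)&(X<hi)&(abs(Y)<.07);print(lo,m.sum(),np.percentile(Y[m],[.5,10,50,90,99.5]).round(4) if m.sum()>10 else '')
m=(Z>.007)&(Z<.018)&(abs(Y)<.07)&(X<-.07)&(X>-.14);print('plate xmin',np.percentile(X[m],1) if m.sum() else None,'z',np.median(Z[m]))
m=(Z>.04)&(Z<.075)&(abs(Y)<.05)&(X<-.07)&(X>-.12);print('lip pts',m.sum(),np.percentile(Y[m],[1,99]) if m.sum() else '')
m=(Z>.007)&(Z<.018)&(abs(Y)<.07)
for s in(1,-1):
    k=[];
    for lo in np.arange(-.10,.02,.01):
        q=Y[m&(X>lo)&(X<lo+.01)&(Y*s>.03)]
        if len(q)>5:k.append((lo+.005,s*np.percentile(q*s,97)))
    k=np.array(k);print(s,len(k),np.polyfit(k[:,0],k[:,1],1) if len(k)>2 else k)
E
```

```text
tcp in holder -0.059575762975863256 -0.0012679856231630029
tube y [-0.017457    0.01540943] end x -0.15162684251014708
-0.105 210 [-0.0478 -0.0464  0.0443  0.0503  0.0519]
-0.085 258 [-0.0481 -0.0466  0.0438  0.0497  0.0514]
-0.06 287 [-0.0481 -0.0465  0.0432  0.0495  0.0511]
-0.03 255 [-0.0478 -0.0463  0.0437  0.0493  0.0509]
plate xmin -0.11009753058433668 z 0.011728040886730129
lip pts 0 
1 11 [-0.01042688  0.0502585 ]
-1 11 [ 0.00084557 -0.04760146]
```

```bash
python3 go.py .4844 -.2176 .13 155.5 0;python3 go.py .4844 -.2176 .13 155.5 8
```

```text
t 7.65 pos [ 0.4692 -0.2133  0.2202] rot [-1.7999e+02 -4.0000e-02  1.5586e+02] w 0.0329 gf 45.0 F [-0.4  0.1 -2. ]
shift [-0.0157  0.0024  0.0902] turn [-0.0001 -0.0004  0.004 ]
t 7.65 pos [ 0.4692 -0.2133  0.2202] rot [-1.7999e+02 -4.0000e-02  1.5586e+02] w 0.0329 gf 45.0 F [-0.4  0.1 -2. ]
shift [-0.0157  0.0024  0.0902] turn [-0.0004  0.0885  0.004 ]
```

apply_moves([
  [0.2, -0.008, 0.0012, 0.01, 0, 0, 0.004],
  [0.2, -0.0077, 0.0012, 0.02, 0, 0, 0],
  [0.2, 0, 0, 0.02, 0, 0, 0],
  [0.2, 0, 0, 0.02, 0, 0, 0],
  [0.2, 0, 0, 0.02, 0, 0, 0],
  [0.2, 0, 0, 0, 0, 0.03, 0],
  [0.2, 0, 0, 0, 0, 0.03, 0],
  [0.2, 0, 0, 0, 0, 0.0289, 0],
  [0.2, 0, 0, 0, 0, 0, 0],
  [0.2, 0, 0, 0, 0, 0, 0],
  [0.2, 0, 0, 0, 0, 0, 0],
])

```text
time_s: 8.57
tcp_pos: [0.485, -0.2172, 0.1299]
eef_rot: [-180.0, -8.0, 155.4]
contact_force: [-0.4, 0.7, -2.0]
gripper_width: 0.033
gripper_force: 45.0
```

```bash
python3 go.py .4844 -.2176 .0825 155.5 8
```

```text
t 8.57 pos [ 0.485  -0.2172  0.1299] rot [-179.99   -7.99  155.4 ] w 0.033 gf 45.0 F [-0.4  0.7 -2. ]
shift [-0.0062 -0.0006  0.047 ] turn [ 0.0001  0.0001 -0.0011]
```

apply_moves([
  [0.2, -0.0006, 0, 0.005, 0, 0, 0],
  [0.2, -0.0012, 0, 0.009, 0, 0, 0],
  [0.2, -0.0012, 0, 0.009, 0, 0, 0],
  [0.2, -0.0012, 0, 0.009, 0, 0, 0],
  [0.2, -0.0012, 0, 0.009, 0, 0, 0],
  [0.2, -0.0008, 0, 0.006, 0, 0, 0],
  [0.2, 0, 0, 0, 0, 0, 0],
  [0.2, 0, 0, 0, 0, 0, 0],
])

```text
time_s: 9.23
tcp_pos: [0.4846, -0.2172, 0.0826]
eef_rot: [-180.0, -8.1, 155.4]
contact_force: [0.3, 0.3, -2.2]
gripper_width: 0.0328
gripper_force: 45.0
```

```bash
python3 go.py .4844 -.2176 .0825 155.5 8; python3 - <<'E'
from plant import *
from h import *
O=np.array([.5244,-.2358]);a=np.radians(-24.5);hx=np.array([np.cos(a),np.sin(a)]);hy=np.array([-hx[1],hx[0]])
c=capture('scene');np.savez('s4.npz',**c)
cv2.imwrite('pics/s4.png',cv2.resize(c['frame'][240:384,150:320,::-1],None,fx=4,fy=4,interpolation=cv2.INTER_CUBIC))
E
```

```text
t 9.23 pos [ 0.4846 -0.2172  0.0826] rot [-179.97   -8.06  155.37] w 0.0328 gf 45.0 F [ 0.3  0.3 -2.2]
shift [ 0.     -0.0005  0.0001] turn [-0.0001 -0.0007 -0.0014]
```

View pics/s4.png

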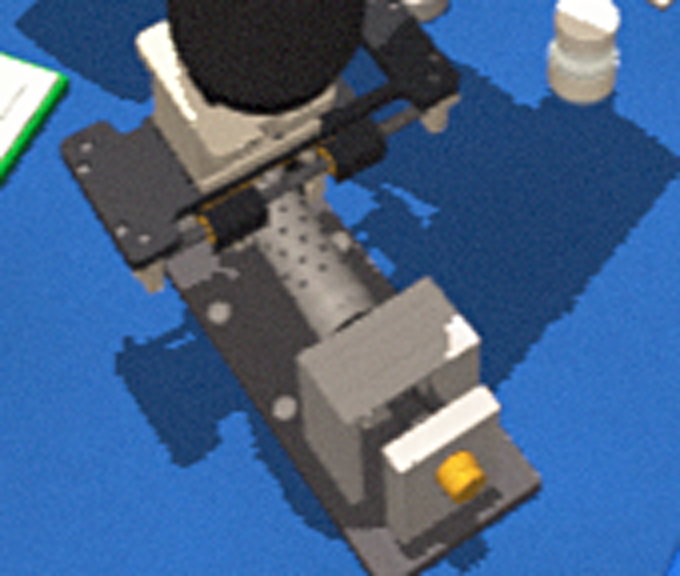

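The tube (300,260 in the crop) is tilted and lined up with the strap opening (345,320), clear of the legs. I'm advancing it under the strap.

apply_moves([
  [0.2, -0.004, 0, -0.00035, 0, 0, 0],
  [0.2, -0.004, 0, -0.00035, 0, 0, 0],
  [0.2, -0.004, 0, -0.00035, 0, 0, 0],
  [0.2, -0.004, 0, -0.00035, 0, 0, 0],
  [0.2, -0.004, 0, -0.00035, 0, 0, 0],
  [0.2, -0.004, 0, -0.00035, 0, 0, 0],
  [0.2, -0.003, 0, -0.0003, 0, 0, 0],
  [0.2, 0, 0, 0, 0, 0, 0],
  [0.2, 0, 0, 0, 0, 0, 0],
])

```text
time_s: 10.03
tcp_pos: [0.5095, -0.2285, 0.0816]
eef_rot: [-180.0, -8.0, 155.4]
contact_force: [-0.6, 0.8, -2.3]
gripper_width: 0.0329
gripper_force: 45.0
```

```bash
cat > st.py <<'E'
from h import *
from plant import *
O=np.array([.5244,-.2358]);a=np.radians(-24.5);hx=np.array([np.cos(a),np.sin(a)]);hy=np.array([-hx[1],hx[0]])
s=get_state();r=s['tcp_pos'][:2]-O;F=s['contact_force']
print('t',round(s['time_s'],2),'tcp holder x,y,z mm',(r@hx*1e3).round(1),(r@hy*1e3).round(1),(s['tcp_pos'][2]*1e3).round(1),'F hx,hy,z',(F[:2]@hx).round(1),(F[:2]@hy).round(1),F[2].round(1),'M',s['moment'].round(2),'rot',s['eef_rot'].round(2),'w',round(s['gripper_width'],4))
E
python3 st.py
```

```text
t 10.03 tcp holder x,y,z mm -16.6 0.5 81.6 F hx,hy,z -0.8 0.5 -2.3 M [-0.2  -0.57  0.05] rot [-180.     -8.02  155.36] w 0.0329
```

apply_moves([
  [0.2, -0.002, 0, 0, 0, 0, 0],
  [0.2, -0.002, 0, 0, 0, 0, 0],
  [0.2, -0.002, 0, 0, 0, 0, 0],
  [0.2, -0.002, 0, 0, 0, 0, 0],
  [0.2, -0.002, 0, 0, 0, 0, 0],
  [0.2, 0, 0, 0, 0, 0, 0],
])

```text
time_s: 10.53
tcp_pos: [0.5177, -0.2324, 0.08]
eef_rot: [-180.0, -8.1, 155.4]
contact_force: [-3.1, 2.8, -1.5]
gripper_width: 0.033
gripper_force: 45.0
```

```bash
python3 st.py
```

```text
t 10.53 tcp holder x,y,z mm -7.5 0.4 80.0 F hx,hy,z -4.0 1.2 -1.5 M [0.63 0.55 0.02] rot [-179.99   -8.12  155.36] w 0.033
```

apply_moves([
  [0.2, -0.0015, 0, -0.0001, 0, 0, 0],
  [0.2, -0.0015, 0, -0.0001, 0, 0, 0],
  [0.2, -0.0015, 0, -0.0001, 0, 0, 0],
  [0.2, -0.0015, 0, -0.0001, 0, 0, 0],
  [0.2, 0, 0, 0, 0, 0, 0],
  [0.2, 0, 0, 0, 0, 0, 0],
])

```text
time_s: 11.03
tcp_pos: [0.5228, -0.2347, 0.0796]
eef_rot: [-180.0, -8.1, 155.4]
contact_force: [-5.0, 3.6, -1.4]
gripper_width: 0.0332
gripper_force: 45.0
```

```bash
python3 st.py
```

```text
t 11.03 tcp holder x,y,z mm -2.0 0.3 79.6 F hx,hy,z -6.0 1.2 -1.4 M [1.12 1.28 0.03] rot [-179.99   -8.15  155.36] w 0.0332
```

apply_moves([
  [0.2, -0.0015, 0, -0.0001, 0, 0, 0],
  [0.2, -0.0015, 0, -0.0001, 0, 0, 0],
  [0.2, -0.0015, 0, -0.0001, 0, 0, 0],
  [0.2, -0.0015, 0, -0.0001, 0, 0, 0],
  [0.2, -0.001, 0, -0.0001, 0, 0, 0],
  [0.2, 0, 0, 0, 0, 0, 0],
  [0.2, 0, 0, 0, 0, 0, 0],
])

```text
time_s: 11.62
tcp_pos: [0.5281, -0.2372, 0.0788]
eef_rot: [-180.0, -8.3, 155.3]
contact_force: [-7.9, 5.1, -0.2]
gripper_width: 0.033
gripper_force: 45.0
```

```bash
python3 st.py;  python3 - <<'E'
from plant import *
from h import *
O=np.array([.5244,-.2358]);a=np.radians(-24.5);hx=np.array([np.cos(a),np.sin(a)]);hy=np.array([-hx[1],hx[0]])
c=capture('wrist');np.savez('w5.npz',**c);p=fcloud(c);cv2.imwrite('pics/w5.png',c['frame'][40:330,100:420,::-1])
X=(p[...,:2]-O)@hx;Y=(p[...,:2]-O)@hy;Z=p[...,2]
m=(abs(Y)<.01)&(Z>.075)&(Z<.12)&(X<-.04);print('tube -x end upper edge',np.percentile(X[m],[.5,1]),'z',Z[m].max())
m=(abs(Y)<.03)&(Z>.055)&(Z<.069)&(X<-.075)&(X>-.12);print('lip',m.sum(),np.percentile(X[m],[1,50,99]),np.percentile(Y[m],[1,99]),np.median(Z[m]))
E
```

```text
t 11.62 tcp holder x,y,z mm 4.0 0.2 78.8 F hx,hy,z -9.3 1.3 -0.2 M [1.57 2.06 0.08] rot [-179.98   -8.26  155.35] w 0.033
tube -x end upper edge [-0.08511262 -0.08488691] z 0.10609355689500845
lip 710 [-0.09882103 -0.09445529 -0.07588968] [-0.02922157  0.0295097 ] 0.06255343074446001
```

View pics/w5.png

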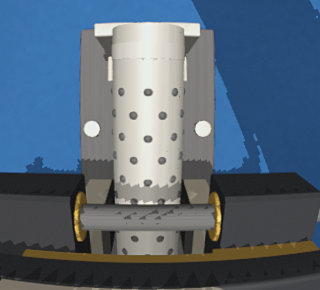

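The tube's raised end covers the lip (150,35 in the crop) and its lower corner is only about at the lip's inner face. The plate force of 9.3 N leaves about 6 mm before solid. I'll push 2 mm more and then start tilting down.

apply_moves([
  [0.2, -0.001, 0, -0.0001, 0, 0, 0],
  [0.2, -0.001, 0, -0.0001, 0, 0, 0],
  [0.2, 0, 0, 0, 0, 0, 0],
  [0.2, -0.0002, 0, 0.0015, 0, -0.0111, 0],
  [0.2, -0.0002, 0, 0.0015, 0, -0.0111, 0],
  [0.2, -0.0002, 0, 0.0015, 0, -0.0111, 0],
  [0.2, -0.0001, 0, 0.0015, 0, -0.0111, 0],
  [0.2, 0, 0, 0, 0, 0, 0],
  [0.2, 0, 0, 0, 0, 0, 0],
])

```text
time_s: 12.42
tcp_pos: [0.5294, -0.2379, 0.0726]
eef_rot: [-180.0, -4.3, 155.4]
contact_force: [-7.1, 5.8, -1.2]
gripper_width: 0.0331
gripper_force: 45.0
```

```bash
python3 st.py
```

```text
t 12.42 tcp holder x,y,z mm 5.4 0.2 72.6 F hx,hy,z -8.9 2.3 -1.2 M [1.74 2.41 0.11] rot [-179.97   -4.28  155.35] w 0.0331
```

apply_moves([
  [0.2, -0.0001, 0, 0.0015, 0, -0.0111, 0],
  [0.2, -0.0001, 0, 0.0015, 0, -0.0111, 0],
  [0.2, 0, 0, 0.0015, 0, -0.0111, 0],
  [0.2, 0, 0, 0.0012, 0, -0.0111, 0],
  [0.2, 0, 0, 0, 0, 0, 0],
  [0.2, 0, 0, 0, 0, 0, 0],
])

```text
time_s: 12.92
tcp_pos: [0.5295, -0.2381, 0.067]
eef_rot: [-180.0, -0.3, 155.4]
contact_force: [-8.6, 5.3, 0.3]
gripper_width: 0.0325
gripper_force: 45.0
```

```bash
python3 st.py;  python3 - <<'E'
from plant import *
from h import *
O=np.array([.5244,-.2358]);a=np.radians(-24.5);hx=np.array([np.cos(a),np.sin(a)]);hy=np.array([-hx[1],hx[0]])
c=capture('wrist');np.savez('w6.npz',**c);p=fcloud(c);cv2.imwrite('pics/w6.png',cv2.resize(c['frame'][40:330,100:420,::-1],None,fx=2,fy=2))
X=(p[...,:2]-O)@hx;Y=(p[...,:2]-O)@hy;Z=p[...,2]
for lo in(-.085,-.07,-.055,-.04):
    m=(abs(Y)<.025)&(Z>.07)&(Z<.12)&(X>lo)&(X<lo+.01);print(lo,'tube top',np.percentile(Z[m],96).round(4))
m=(abs(Y)<.01)&(Z>.072)&(Z<.12)&(X<-.04);print('end x',np.percentile(X[m],[.5,1]))
m=(abs(Y)<.03)&(Z>.059)&(Z<.069)&(X<-.085)&(X>-.12);print('lip',m.sum(),np.percentile(X[m],[1,50,99]),np.median(Z[m]))
E
```

```text
t 12.92 tcp holder x,y,z mm 5.5 0.0 67.0 F hx,hy,z -10.0 1.2 0.3 M [1.88 2.73 0.14] rot [-179.96   -0.26  155.36] w 0.0325
-0.085 tube top 0.0826
-0.07 tube top 0.0825
-0.055 tube top 0.0827
-0.04 tube top 0.0837
end x [-0.08610953 -0.08586884]
lip 2042 [-0.09847297 -0.09420411 -0.09044955] 0.06271796255358886
```

View pics/w6.png

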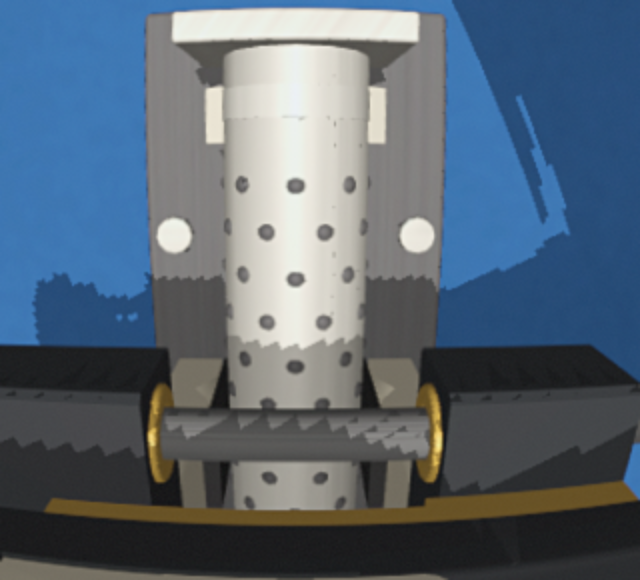

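The tube lies level inside the lip, with its end edge at (295,48) and the lip at (295,25), leaving a gap of about 4 mm. I'll lower the last millimetre gently and ease it back to the lip.

apply_moves([
  [0.2, 0, 0, 0.0004, 0, 0, 0],
  [0.2, 0, 0, 0.0004, 0, 0, 0],
  [0.2, 0, 0, 0.0004, 0, 0, 0],
  [0.2, 0, 0, 0, 0, 0, 0],
  [0.2, 0.001, 0, 0, 0, 0, 0],
  [0.2, 0.001, 0, 0, 0, 0, 0],
  [0.2, 0.001, 0, 0, 0, 0, 0],
  [0.2, 0, 0, 0, 0, 0, 0],
  [0.2, 0, 0, 0, 0, 0, 0],
])

```text
time_s: 13.72
tcp_pos: [0.5275, -0.2373, 0.0663]
eef_rot: [-180.0, -0.2, 155.4]
contact_force: [-7.6, 3.2, 1.9]
gripper_width: 0.0329
gripper_force: 45.0
```

```bash
python3 st.py
```

```text
t 13.72 tcp holder x,y,z mm 3.5 -0.1 66.3 F hx,hy,z -8.3 -0.2 1.9 M [1.26 2.6  0.06] rot [-179.95   -0.19  155.36] w 0.0329
```

apply_moves([
  [0.2, 0.0007, 0, 0.0003, 0, 0, 0],
  [0.2, 0.0007, 0, 0.0003, 0, 0, 0],
  [0.2, 0.0006, 0, 0, 0, 0, 0],
  [0.2, 0.0005, 0, 0, 0, 0, 0],
  [0.2, 0, 0, 0, 0, 0, 0],
  [0.2, 0, 0, 0, 0, 0, 0],
])

```text
time_s: 14.22
tcp_pos: [0.5262, -0.2367, 0.0662]
eef_rot: [-180.0, -0.1, 155.4]
contact_force: [-5.4, 1.3, 4.2]
gripper_width: 0.0328
gripper_force: 45.0
```

```bash
python3 st.py;  cat > chk.py <<'E'
from plant import *
from h import *
O=np.array([.5244,-.2358]);a=np.radians(-24.5);hx=np.array([np.cos(a),np.sin(a)]);hy=np.array([-hx[1],hx[0]])
c=capture('wrist');p=fcloud(c)
X=(p[...,:2]-O)@hx;Y=(p[...,:2]-O)@hy;Z=p[...,2]
for lo in(-.085,-.07,-.055,-.04,-.02,0,.02,.04):
    m=(abs(Y)<.025)&(Z>.07)&(Z<.09)&(X>lo)&(X<lo+.01)
    if m.sum()>20: print(lo,'tube top',np.percentile(Z[m],96).round(4))
m=(abs(Y)<.01)&(Z>.072)&(Z<.12)&(X<-.04);print('end x',np.percentile(X[m],[.5,1]))
m=(abs(Y)<.03)&(Z>.059)&(Z<.069)&(X<-.085)&(X>-.12);print('lip',m.sum(),np.percentile(X[m],[1,50,99]),np.median(Z[m]))
E
python3 chk.py
```

```text
t 14.22 tcp holder x,y,z mm 2.0 -0.1 66.2 F hx,hy,z -5.5 -1.0 4.2 M [0.52 2.12 0.1 ] rot [-1.7996e+02 -8.0000e-02  1.5538e+02] w 0.0328
-0.085 tube top 0.0825
-0.07 tube top 0.0821
-0.055 tube top 0.0822
-0.04 tube top 0.0823
-0.02 tube top 0.0823
0 tube top 0.0882
0.02 tube top 0.0792
end x [-0.08953225 -0.0892113 ]
lip 1795 [-0.09853249 -0.09483706 -0.09045476] 0.06277206917623981
```

The tube is seated: top at 82.2 mm along its length, end at −89.5 mm against the lip at −90 mm. I'll ease the grip, then open.

apply_moves([
  [0.36, 0, 0, 0, 0, 0, 0],
  [0.38, 0, 0, 0, 0, 0, 0],
  [0.39, 0, 0, 0, 0, 0, 0],
  [0.42, 0, 0, 0, 0, 0, 0],
  [0.5, 0, 0, 0, 0, 0, 0],
  [0.6, 0, 0, 0, 0, 0, 0],
  [0.62, 0, 0, 0, 0, 0, 0],
  [0.62, 0, 0, 0, 0, 0, 0],
  [0.62, 0, 0, 0, 0, 0, 0],
], newtons=6)

```text
time_s: 15.02
tcp_pos: [0.5273, -0.2365, 0.0659]
eef_rot: [180.0, 0.0, 155.4]
contact_force: [0.6, 0.9, -0.8]
gripper_width: 0.0539
gripper_force: 0.0
```

```bash
python3 st.py; python3 chk.py
```

```text
t 15.02 tcp holder x,y,z mm 3.0 0.5 65.9 F hx,hy,z 0.1 1.1 -0.8 M [ 0.01 -0.03  0.02] rot [1.7999e+02 2.0000e-02 1.5538e+02] w 0.0539
-0.085 tube top 0.0825
-0.07 tube top 0.0822
-0.055 tube top 0.0823
-0.04 tube top 0.0823
-0.02 tube top 0.0824
0 tube top 0.0826
0.02 tube top 0.0802
end x [-0.0902968  -0.09006089]
lip 1620 [-0.09849138 -0.09513778 -0.09045334] 0.06279845180887442
```

Released, with zero contact force and the tube against the lip. Retreating straight up, slowly at first.

apply_moves([
  [0.62, 0, 0, -0.004, 0, 0, 0],
  [0.62, 0, 0, -0.008, 0, 0, 0],
  [0.62, 0, 0, -0.01, 0, 0, 0],
  [0.62, 0, 0, -0.015, 0, 0, 0],
  [0.62, 0, 0, -0.02, 0, 0, 0],
  [0.62, 0, 0, -0.025, 0, 0, 0],
  [0.62, 0, 0, -0.025, 0, 0, 0],
  [0.62, 0, 0, -0.025, 0, 0, 0],
  [0.62, 0, 0, -0.025, 0, 0, 0],
  [0.62, 0.03, 0, -0.015, 0, 0, 0],
  [0.62, 0.03, 0, 0, 0, 0, 0],
  [0.62, 0.03, 0, 0, 0, 0, 0],
  [0.62, 0, 0, 0, 0, 0, 0],
  [0.62, 0, 0, 0, 0, 0, 0],
  [0.62, 0, 0, 0, 0, 0, 0],
])

```text
time_s: 16.32
tcp_pos: [0.4457, -0.1991, 0.2392]
eef_rot: [180.0, 0.1, 155.4]
contact_force: [0.5, -0.6, -0.8]
gripper_width: 0.0544
gripper_force: 0.0
```

```bash
python3 st.py; python3 - <<'E'
from plant import *
from h import *
c=capture('scene');cv2.imwrite('pics/s7.png',c['frame'][...,::-1]);p=cloud(c)
O=np.array([.5244,-.2358]);a=np.radians(-24.5);hx=np.array([np.cos(a),np.sin(a)]);hy=np.array([-hx[1],hx[0]])
X=(p[...,:2]-O)@hx;Y=(p[...,:2]-O)@hy;Z=p[...,2]
for lo in(-.09,-.06,-.03,0,.03):
    m=(abs(Y)<.025)&(Z>.06)&(Z<.09)&(X>lo)&(X<lo+.015)
    if m.sum()>10: print(lo,'tube top',np.percentile(Z[m],96).round(4))
E
```

```text
t 16.32 tcp holder x,y,z mm -86.8 0.8 239.2 F hx,hy,z 0.7 -0.4 -0.8 M [ 0.05 -0.1   0.  ] rot [1.7996e+02 1.2000e-01 1.5540e+02] w 0.0544
-0.09 tube top 0.0826
-0.06 tube top 0.0828
-0.03 tube top 0.0827
0 tube top 0.0833
0.03 tube top 0.0836
```

View pics/s7.png

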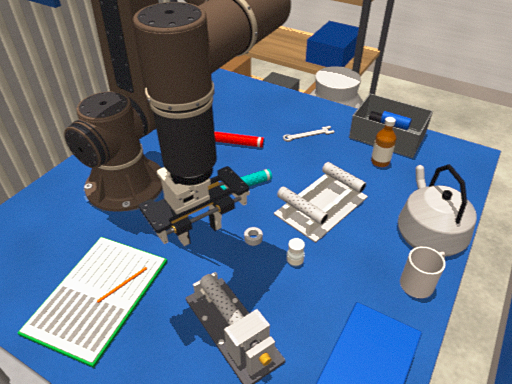

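The tube lies in the holder at (220,300), under the strap. Both short tubes are still in the cradle (303,205; 343,177), and the jar, ring, bottle and wrench are undisturbed. Handing in.

```bash
python3 -c "
from plant import *
print(close_job())"
```

```text
the job is handed in; nothing more can be done
None
```

The long tube lies fully down in both saddles, trapped between plate and lip and released; the short tubes, jar, ring, bottle and wrench are where they were, and the job was handed in after about 16 s of robot time.

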